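Load the swing-arm drill jig

ROBOT

A 7-joint arm with a two-finger parallel gripper is mounted at the origin on a cart in front of the work surface, level with it; the furniture and walls round the work are solid. World frame = base frame: x ahead of the robot, y to its left, z up, the work surface at z = 0. Lengths are in m, angles in rad, forces in N, time in s.
With the tool pointing down it reaches from about 0.35 to 0.9 m from the base axis. Payload 19.9 kg.
Tool frame: the origin (TCP) lies midway between the tips of the shut fingers; the grasp point (between the pads) lies 19 mm behind it; z points along the fingers, y is the line along which they close (so a half turn about z gives the same grasp; the last joint's range is limited). The gripper opens to 85 mm and grips with 20 to 120 N. Pads are 22 mm wide; open, the fingers measure 114 mm over their backs; the gripper's body (76 mm by 85 mm) begins 54 mm behind the grasp point. The pads swing forward as they close: fully open they stand 13 mm farther back than shut.
Start: joints at [-1.234, 0.417, -0.01, 1.614, 0.005, 1.111, -0.053], TCP at [0.231, 0.581, 0.201] pointing down, gripper open.
Joint ranges: [-2.81, 2.81], [-0.39, 2.02], [-1.27, 1.25], [0.06, 2.57], [-1.19, 4.33], [0.19, 2], [-2.82, 2.82]. Speed limits (rad/s): [1.89, 1.89, 2.39, 2.39, 3.01, 3.01, 3.01].

INTERFACE

Orientations are given as a unit quaternion [x, y, z, w].
In Python, from cell import sense, camera, job_done, regions_of gives the robot as it stands.
- The arm moves only by the tool drive_tool, never from a script. Its argument "rows" is one flat list of numbers, 5 for each row, row after row: the closure in counts, from 0 (fully open) to 255 (shut), then the shift along the tool's x, y, z in mm, then the turn about the tool's z in rad. In form: [jaw, x, y, z, spin, jaw, x, y, z, spin, ...]. A call has 1 to 5 rows; each row shifts and turns the commanded pose from where the row before left it, along the tool's axes as they then stand; what a row does not reach is not made up. A row lasts 1/8 s, in which the tool goes at most 62.5 mm and 10.7 degrees, less where a joint would pass 70% of its speed; a pose out of reach is approached as far as the arm can. A call with a gripper value outside its range is refused whole. The fingers move at their own pace and stop on an object; "newtons" is the grip in N (left out, the last holds). Time passes only in rows, so rows that do not move let the fingers close. It gives the time, the measured TCP pose, the force, the opening and the grip force at its end, in the units of the state.
- sense(): the state, without advancing time (a new reading comes with each control period).
- camera(name): name is "scene" or "top" or "wrist"; returns a dict with "color" (480x640x3 uint8, red, green, blue), "depth" (480x640 float32, m along the optical axis (not along the pixel's ray), 0 where there is no reading), "K" (3x3 intrinsics, pixels), "extrinsics" (4x4, takes a point from camera to world coordinates). Camera axes: x right, y down, z forward; pixel columns grow to the right and rows downward; lengths in m; the calibration is good to about 2 mm. A picture is of the moment at which its call begins.
- job_done(): hands the job in; it is judged then, once.
Trained networks look in the newest picture that a camera, given by its name, has taken for a name from the list of things; names that differ only in an ending like _2 or _b are one class to them, and where a whole thing is asked for, a point or a joint stands for the part that bears it (a point fixed in the world has none). Each returns a list of dicts, best first, with "p" (0 to 1); they miss things now and then, are a little off and sometimes report something else, mostly with a low value. They report only what shows in the picture. A call takes as long as a camera call. They do not tell look-alikes from the thing itself.
- regions_of(label, camera): "pixels" (480x640 bool, what is visible of it) and "at" ([row, column] in pixels, amid what is visible of it).
The state is a dict: "t": time; "joints": joint angles; "qvel": joint speeds; "joint_efforts": joint torques, N m; "eef_pos": TCP position; "eef_rot": TCP orientation; "ft_force": force on the tool from outside, world axes, zero at the start; "ft_torque": the same for the moment, N m; "opening": opening from 0.0 (shut) to 1.0 (fully open); "grasp_force": force on a finger pad.
Only numpy, scipy, OpenCV 4.12 (cv2) and the standard library are available. Lean on these libraries where they do the work, as an engineer would, in place of code of your own. Each camera call takes 0.05 s, during which the arm holds its last target. There are 200 camera calls.

TASK

Load the drill jig for drilling: with the fingertips, push the undrilled steel disc across the jig plate until it drops flat into the round nest, then push the jig's swing arm round until it is home against its stop, with the drill bush over the seated disc. Nothing is to be picked up: the disc only slides on the plate, and the already drilled disc and the other things on the bench stay where they are.

Things in the scene. Friction and masses are not known exactly. Their poses are not given: they have to be found in the camera images.
- jig: drill jig, a dark steel plate 155 (x) x 256 (y) x 24 mm on four feet, fixed to the bench; origin on the bench surface under the centre of the nest (the plate reaches from x = -65 to +90 mm and y = -128 to +128 mm), jig x pointing roughly away from the robot; its flat top face 40 mm above the origin. A steel stop pin, 8 mm across and 12 mm high, stands on the plate at jig x = +39, y = +47 mm; it halts the swing arm
- nest (a point): centre of the mouth of the round nest in the jig plate, level with the plate's top; blind recess 53 mm across, 10.5 mm deep with a 1 mm chamfer at the rim; axes as the jig
- blank_center (a point): centre (half-way up) of the loose undrilled disc, plain solid steel, 50 mm across, 10 mm thick, 0.15 kg; lies flat on the jig plate, to the left or to the right of the nest (about 90 mm along jig y), its centre 5 mm above the plate; seated in the nest its centre is 5.5 mm below the plate's top face
- drilled_center (a point): centre (half-way up) of the loose, already drilled disc: same size and steel, but with a 16 mm hole through the middle; lies flat on the jig plate on the other side of the nest; to be left alone
- swing_arm (a joint): angle of the jig's swing arm, rad, growing as the arm turns clockwise seen from above; it starts parked at 0 to 0.40 (clear of the nest, over the plate's far edge) and is home against its stop at 1.454, where the drill bush stands over the nest's centre. Light friction (about 1 N at the pin); it stays where it is left. An arm 30 mm wide, 9 mm thick, underside 1.5 mm above the plate; it passes over a seated disc but strikes one that is not fully down
- push_pin (a point): middle of the height of the upright steel pin near the arm's free end, a handy place to push the arm; pin 12 mm across, standing 25 mm up from the arm's top face (that face is 10.5 mm above the plate's top); 104 mm from the pivot axis
- pivot_axis (a point): the arm's pivot axis at the arm's top face; fixed to the jig at jig x = +68, y = +42 mm; a round nut 26 mm across and 12 mm high stands on it
- drill_bush (a point): centre of the drill bush at the arm's top face, 80 mm from the pivot axis on the line to the pin; steel sleeve 24 mm across standing 6 mm above the arm
- spanner: combination spanner lying on the bench to the right of the jig, 26 x 159 x 8 mm, origin under its middle; bystander
- tea_mug: white mug standing behind the jig, 97 mm high, 78 mm across, origin at the centre of its underside; bystander
- jam_jar: clear jar with a white lid standing behind the jig, 97 mm high, 64 mm across, origin at the centre of its underside; bystander
Not all that is in view belongs to the job. What is shaped like the part that bears blank_center but brown or yellow is not meant.

How it is judged:
On the way, in this order (a step that is already met when the one before it is completed fails the run):
1. the undrilled disc lies flat and fully down in the nest (horizontal distance between blank_center and nest below 0.003 m and height (world z) of blank_center below 0.0365 m and angle between blank_center's own z axis and vertical below 0.05 rad), for 0.2 s.
2. the swing arm is home against its stop over the seated disc (value of joint swing_arm above 1.395 rad), for 0.2 s.
At the end, for the whole second after the job is handed in: the undrilled disc lies flat in the nest (centre within 3 mm of the nest's, sunk to within 2 mm of the nest floor, tilt under 0.05 rad), the swing arm stands home within 0.06 rad of its stop with the bush within 7 mm of the disc's centre, and the drilled disc lies within 10 mm of where it was (all of step 1 and value of joint swing_arm above 1.395 rad and horizontal distance between drill_bush and blank_center below 0.007 m and distance of drilled_center from where it was at the start of the episode below 0.01 m); the robot touches nothing.
It fails at once if the undrilled disc is lifted more than 8 mm off the plate (height (world z) of blank_center above 0.053 m).
It fails at once if the undrilled disc falls off the jig plate (horizontal distance between blank_center and nest above 0.16 m).
It fails at once if the drilled disc is pushed about or picked up (moved more than 10 mm) (distance of drilled_center from where it was at the start of the episode above 0.01 m).
It fails at once if the spanner, the mug or the jar is moved more than 20 mm (distance of any of spanner, tea_mug, jam_jar from where it was at the start of the episode above 0.02 m).
It also fails if it takes over 53 s, if anything falls off the work surface, if the arm or the gripper's body presses on something with over 40 N, if the wrist force passes 120 N, or if a joint passes its speed limit or range.

## Working session

There is one attempt and no reset: what is moved stays moved. The work goes in short steps, Python scripts to look and compute and a tool call to move; the robot and the scene stay as the last step left them, time stands still between calls to the robot, and variables do not carry over. Pictures are saved under pics/ and viewed, at most 10 in all, crops included, and the job is handed in when it is done.

Besides the shell and the picture viewer there is one more tool, called after "Emit:" as name(argument=value, ...), one argument or row to a line, values as JSON. drive_tool: Moves the arm, as the interface text tells. Its arguments: {"type":"object","properties":{"rows":{"type":"array"},"newtons":{"type":"number"}},"required":["rows"]}

```bash
mkdir -p pics; cat > h.py <<'E'
import numpy as np, cv2
from cell import sense, camera, job_done, regions_of
def pts(c, mask):
    d=c["depth"]; v,u=np.nonzero(mask&(d>0)); z=d[v,u]; K=c["K"]
    P=np.c_[(u-K[0,2])*z/K[0,0],(v-K[1,2])*z/K[1,1],z,np.ones(len(z))]
    return (P@c["extrinsics"].T)[:,:3]
def save(n,img): cv2.imwrite("pics/"+n,img[...,::-1])
E
python3 - <<'E'
from h import *
s=sense();print(s["t"],s["eef_pos"],s["eef_rot"],s["ft_force"])
c=camera("top");save("top0.png",c["color"]);print(c["K"],c["extrinsics"].round(3))
for l in ["jig","blank_center","drilled_center","swing_arm","push_pin","pivot_axis","drill_bush","spanner","tea_mug","jam_jar"]:
    for r in regions_of(l,"top"):
        P=pts(c,r["pixels"]); print(l,round(r["p"],2),np.round(r["at"]),r["pixels"].sum(),P.mean(0).round(4),np.median(P,0).round(4),P.min(0).round(3),P.max(0).round(3)) if len(P) else print(l,r["p"],r["at"])
E
```

```text
0.0 [0.23099703 0.58036092 0.20008961] [ 1.88248710e-01  9.82121214e-01 -5.82150146e-04 -6.70587959e-05] [-0.3853082   0.2321171  -1.41381858]
[[550.64291672   0.         325.59636133]
 [  0.         550.64291672 233.30599268]
 [  0.           0.           1.        ]] [[-0.011 -0.996  0.087  0.468]
 [-0.999  0.014  0.032 -0.132]
 [-0.033 -0.087 -0.996  1.272]
 [ 0.     0.     0.     1.   ]]
blank_center 0.9 [235. 301.] 393 [ 0.5769 -0.0342  0.0487] [ 0.5768 -0.0338  0.049 ] [ 0.552 -0.058  0.037] [ 0.603 -0.008  0.055]
blank_center 0.87 [342. 388.] 400 [ 0.3303 -0.2256  0.0085] [ 0.3307 -0.2255  0.0087] [ 0.305 -0.25  -0.007] [ 0.355 -0.201  0.016]
blank_center 0.75 [342. 344.] 391 [ 0.3283 -0.1297  0.009 ] [ 0.3288 -0.1302  0.0092] [ 0.304 -0.153 -0.003] [ 0.352 -0.106  0.016]
blank_center 0.66 [160. 191.] 380 [0.7551 0.2294 0.0086] [0.7553 0.2291 0.009 ] [ 0.731  0.204 -0.006] [0.783 0.261 0.017]
blank_center 0.25 [238. 460.] 408 [ 0.5499 -0.3992  0.0066] [ 0.5548 -0.399   0.0064] [ 0.47  -0.415 -0.004] [ 0.624 -0.386  0.015]
drilled_center 0.86 [256. 374.] 344 [ 0.5223 -0.1898  0
[... 785 characters left out ...]
6413 -0.1371  0.0502] [ 0.622 -0.204 -0.004] [ 0.673 -0.081  0.081]
spanner 0.91 [244. 459.] 464 [ 0.5497 -0.3995  0.0063] [ 0.5498 -0.3994  0.0061] [ 0.47  -0.416 -0.005] [ 0.626 -0.385  0.015]
spanner 0.47 [257. 367.] 359 [ 0.5216 -0.1892  0.048 ] [ 0.5212 -0.1888  0.0484] [ 0.497 -0.213  0.034] [ 0.546 -0.166  0.054]
tea_mug 0.58 [134. 293.] 1370 [ 0.7999 -0.0173  0.0436] [ 0.8035 -0.0149  0.0381] [ 0.756 -0.081 -0.012] [0.835 0.026 0.101]
tea_mug 0.19 [235. 300.] 419 [ 0.5767 -0.034   0.0482] [ 0.5766 -0.0337  0.0488] [ 0.552 -0.058  0.037] [ 0.603 -0.008  0.055]
jam_jar 0.63 [146. 368.] 799 [ 0.764  -0.1899  0.0876] [ 0.7629 -0.1901  0.0947] [ 0.737 -0.228 -0.005] [ 0.827 -0.16   0.102]
```

View pics/top0.png

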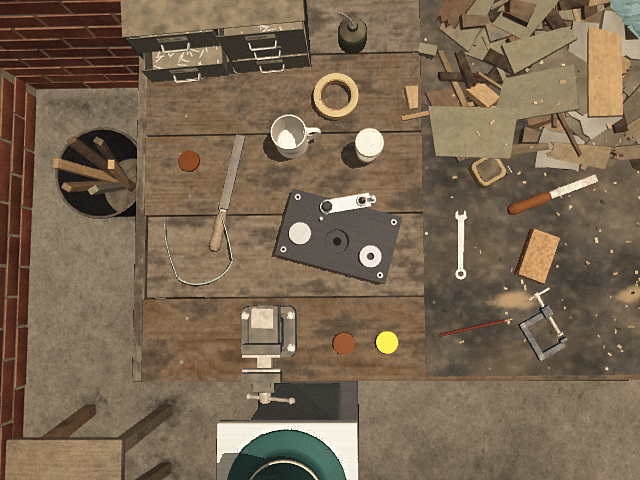

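```bash
cat > jig.py <<'E'
from h import *
c=camera("top"); K=c["K"];E=c["extrinsics"]
def plane(u,v,z):  # pixel ray to world height z
    r=E[:3,:3]@np.array([(u-K[0,2])/K[0,0],(v-K[1,2])/K[1,1],1]); return E[:3,3]+r*(z-E[2,3])/r[2]
g=regions_of("drilled_center","top")
m=max(regions_of("pivot_axis","top")+g,key=lambda r:r["pixels"].sum())["pixels"]
cs,_=cv2.findContours(m.astype(np.uint8),0,2); cn=max(cs,key=cv2.contourArea)
W=np.array([plane(u,v,.04)[:2] for u,v in cn[:,0]],np.float32)*1000
r=cv2.minAreaRect(W);print("rect",r); B=cv2.boxPoints(r);print(B)
for l in ["blank_center","drilled_center"]:
    q=regions_of(l,"top")[0]; v,u=np.nonzero(q["pixels"]); print(l,plane(u.mean(),v.mean(),.05 if 1 else 0))
gray=cv2.cvtColor(c["color"],cv2.COLOR_RGB2GRAY)
x=c["color"][185:290,265:410]; save("crop1.png",cv2.resize(x,None,fx=5.5,fy=5.5,interpolation=cv2.INTER_CUBIC))
for p in [(337,240),(326,207),(365,200)]: print(p,plane(*p,.04))
E
python3 jig.py
```

```text
rect ((584.89892578125, -124.12844848632812), (258.98590087890625, 186.54966735839844), 74.57142639160156)
[[ 460.53555  -224.14029 ]
 [ 640.3625   -273.76938 ]
 [ 709.2623    -24.116608]
 [ 529.43536    25.512482]]
blank_center [0.74479993 0.21711236 0.05      ]
drilled_center [ 0.52241885 -0.19004396  0.05      ]
(337, 240) [ 0.56063072 -0.11798553  0.04      ]
(326, 207) [ 0.63561269 -0.09412005  0.04      ]
(365, 200) [ 0.65015856 -0.1822113   0.04      ]
```

View pics/crop1.png

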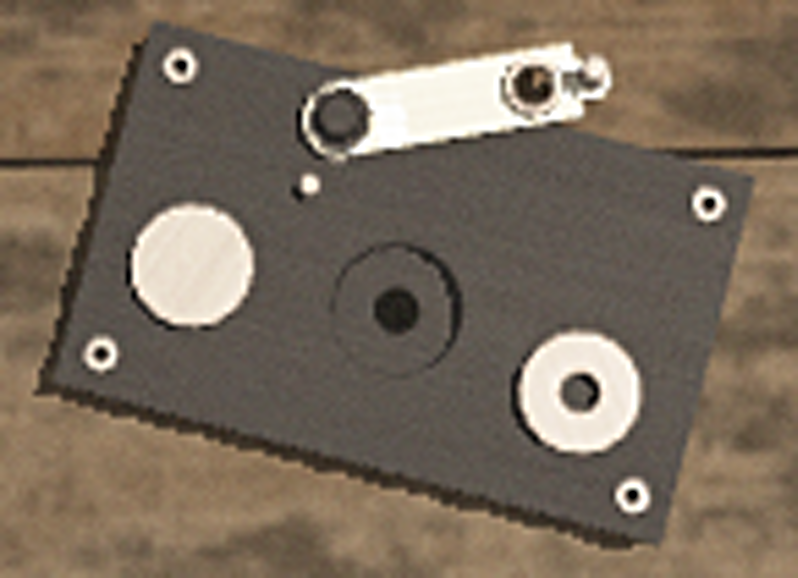

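```bash
cat > fit.py <<'E'
from h import *
c=camera("top"); K=c["K"];E=c["extrinsics"]
def plane(u,v,z):
    u,v=265+(u+.5)/5.5-.5,185+(v+.5)/5.5-.5
    r=E[:3,:3]@np.array([(u-K[0,2])/K[0,0],(v-K[1,2])/K[1,1],1]); return (E[:3,3]+r*(z-E[2,3])/r[2])[:2]*1000
C=np.array([plane(*p,.04) for p in [(152,22),(753,178),(660,545),(45,388)]]); J=np.array([[90,128],[90,-128],[-65,-128],[-65,128]])
cm,jm=C.mean(0),J.mean(0); H=(J-jm).T@(C-cm); th=np.arctan2(H[0,1]-H[1,0],H[0,0]+H[1,1]); R=np.array([[np.cos(th),-np.sin(th)],[np.sin(th),np.cos(th)]])
o=cm-R@jm; print("yaw",th,"origin",o,"res",C-(o+J@R.T))
print("nest obs",plane(396.5,311,.04))
for n,p,z in [("blank",(190,265),.05),("drilled",(578,392),.05),("pivot",(340,117),.0625),("bush",(532,85),.0565),("pin",(594,76),.0755)]:
    w=plane(*p,z); print(n,w,"jig",R.T@(w-o))
E
python3 fit.py
python3 - <<'E'
from h import *
c=camera("scene");save("scene0.png",c["color"])
E
```

```text
yaw -0.269596675147203 origin [ 557.89548412 -115.91160144] res [[ 0.12675269 -1.46454387]
 [-0.043292    0.01712405]
 [ 0.78257904 -0.46267717]
 [-0.86603972  1.91009699]]
nest obs [ 558.08515786 -117.23972992]
blank [577.1880279  -33.79987185] jig [-3.27419377 84.28415057]
drilled [ 523.686323   -190.02248301] jig [-13.23457894 -80.54523818]
pivot [635.08083557 -95.75160551] jig [69.02782506 39.98953964]
bush [ 647.75044027 -173.36982404] jig [101.9128294  -31.45052769]
pin [ 648.16875054 -197.40866941] jig [108.71860067 -54.50963755]
```

View pics/scene0.png

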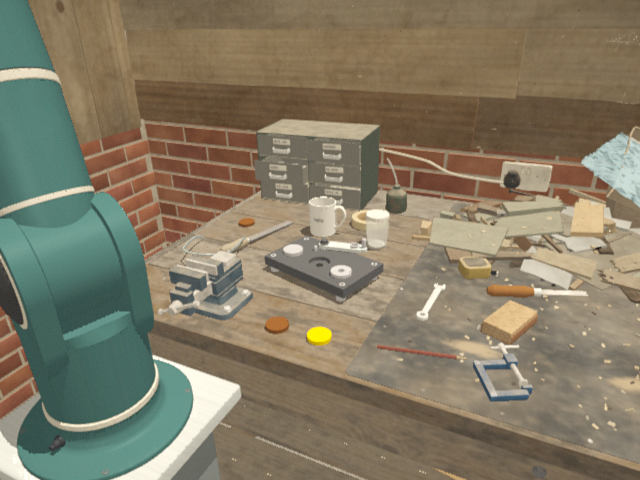

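Emit:
drive_tool(
  rows=[195,-36,-26,3,0,195,-36,-26,3,0,195,-36,-26,3,0,195,-36,-26,3,0,195,-36,-26,3,0],
)

```text
t: 1.52
eef_pos: [0.3509, 0.3921, 0.1857]
eef_rot: [0.188, 0.982, 0.0, 0.0]
ft_force: [0.1, 0.6, -0.1]
opening: 0.239
grasp_force: 0.0
```

Emit:
drive_tool(
  rows=[195,-36,-26,3,0,195,-36,-26,3,0,195,-36,-26,3,0,195,-36,-26,3,0,195,-36,-26,3,0],
)

```text
t: 2.15
eef_pos: [0.4701, 0.2048, 0.1708]
eef_rot: [0.188, 0.982, 0.0, 0.0]
ft_force: [0.6, 1.3, 0.3]
opening: 0.232
grasp_force: 0.0
```

Emit:
drive_tool(
  rows=[195,-36,-26,3,0,195,-36,-26,3,0,195,-36,-26,3,0,195,-36,-26,3,0,195,-36,-26,3,0],
)

```text
t: 2.78
eef_pos: [0.5893, 0.0174, 0.1557]
eef_rot: [0.188, 0.982, 0.0, 0.0]
ft_force: [-0.2, -0.0, 0.1]
opening: 0.237
grasp_force: 0.0
```

Emit:
drive_tool(
  rows=[195,0,0,0,0.177,195,0,0,0,0.177,195,0,0,0,0.177,195,0,0,0,0.177,195,0,0,0,0.177],
)

```text
t: 3.4
eef_pos: [0.5887, 0.0187, 0.1558]
eef_rot: [0.593, 0.805, 0.0, 0.0]
ft_force: [-0.3, 0.6, -0.0]
opening: 0.232
grasp_force: 0.0
```

Emit:
drive_tool(
  rows=[195,0,0,0,0.177,195,0,0,0,0.177,195,0,0,0,0.177,195,0,0,0,0,195,0,0,0,0],
)

```text
t: 4.03
eef_pos: [0.5886, 0.0187, 0.1557]
eef_rot: [0.78, 0.625, -0.0, 0.0]
ft_force: [0.8, 0.1, -0.5]
opening: 0.236
grasp_force: 0.0
```

```bash
cat >> h.py <<'E'
from scipy.spatial.transform import Rotation as Ro
def go(x,y,z,show=True):   # tool-axis shift (mm) to a world point (mm)
    s=sense(); R=Ro.from_quat(s["eef_rot"]).as_matrix(); p=s["eef_pos"]*1000
    print("t",round(s["t"],2),"tcp",p.round(1),"xaxis",R[:2,0].round(3),np.degrees(np.arctan2(R[1,0],R[0,0])).round(1),"open",round(s["opening"]*85,1),"F",s["ft_force"].round(1),"shift",(R.T@(np.array([x,y,z])-p)).round(1))
E
python3 -c "
from h import *
go(588,16,42)
print(sense()['joints'].round(2))
c=camera('wrist');save('w1.png',c['color'])"
```

```text
t 4.03 tcp [588.6  18.7 155.7] xaxis [0.218 0.976] 77.4 open 20.0 F [ 0.8  0.1 -0.5] shift [ -2.8  -0.  113.7]
[-0.54  0.45  0.6   1.77 -0.3   1.01 -0.05]
```

View pics/w1.png

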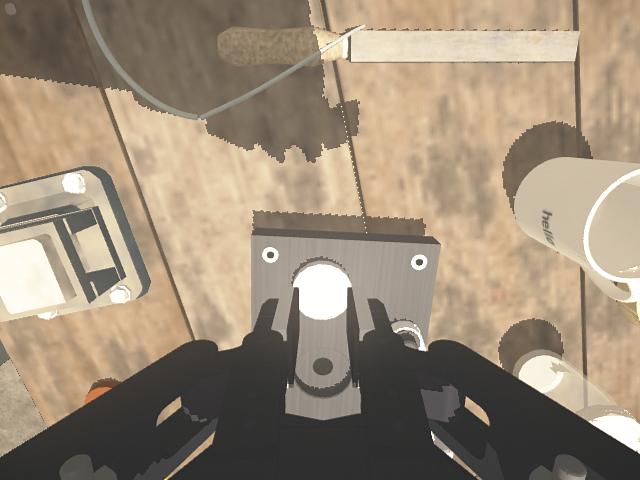

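The wrist view shows the blank at (322,290) centred between the fingers, with the nest and its drilled floor hole at (323,367) straight behind it. I'll go down behind the disc.

Emit:
drive_tool(
  rows=[195,3,0,40,0,195,0,0,40,0,195,0,0,20,0,195,0,0,13,0,195,0,0,0,0],
)

```text
t: 4.7
eef_pos: [0.5894, 0.0214, 0.0428]
eef_rot: [0.782, 0.624, -0.0, -0.0]
ft_force: [0.5, 0.1, -0.1]
opening: 0.233
grasp_force: 0.0
```

```bash
python3 -c "
from h import *
go(588,16,42)
c=camera('wrist');save('w2.png',c['color']);K=c['K'];E=c['extrinsics']
def pl(u,v,z):
    r=E[:3,:3]@np.array([(u-K[0,2])/K[0,0],(v-K[1,2])/K[1,1],1]); return (E[:3,3]+r*(z-E[2,3])/r[2])*1000
for r in regions_of('blank_center','wrist'):
    P=pts(c,r['pixels']);print(round(r['p'],2),np.round(r['at']),P.mean(0).round(4),P.min(0).round(3),P.max(0).round(3))
P=pts(c,np.ones((480,640),bool)); 
"
```

```text
t 4.7 tcp [589.4  21.4  42.8] xaxis [0.222 0.975] 77.2 open 19.8 F [ 0.5  0.1 -0.1] shift [-5.6 -0.2  0.8]
0.75 [384. 325.] [ 0.5775 -0.0314  0.0501] [ 0.553 -0.056  0.039] [0.6   0.033 0.148]
```

View pics/w2.png

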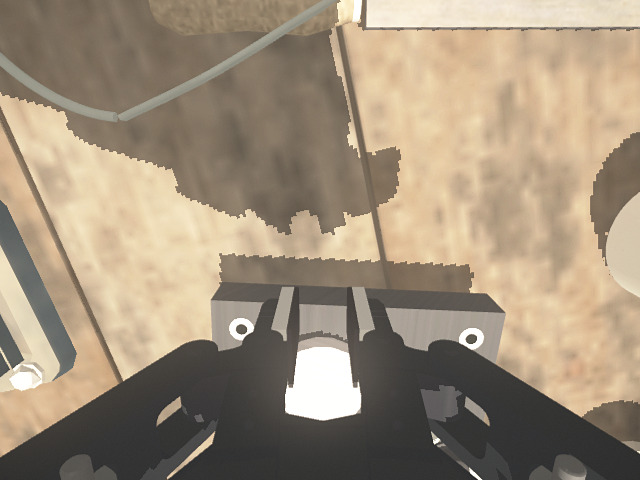

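Emit:
drive_tool(
  rows=[195,-8,0,0.5,0,195,-7,0,0,0,195,-6,0,0,0,195,-6,0,0,0,195,-6,0,0,0],
)

```text
t: 5.42
eef_pos: [0.5818, -0.0111, 0.0422]
eef_rot: [0.782, 0.624, -0.0, 0.0]
ft_force: [0.1, 0.2, 0.6]
opening: 0.24
grasp_force: 0.0
```

Emit:
drive_tool(
  rows=[195,-7,0,0,0,195,-7,0,0,0,195,-7,0,0,0,195,-7,0,0,0,195,-7,0,0,0],
)

```text
t: 6.05
eef_pos: [0.5741, -0.0452, 0.0422]
eef_rot: [0.782, 0.624, -0.0, 0.0]
ft_force: [-0.5, -0.1, -0.1]
opening: 0.238
grasp_force: 0.0
```

```bash
cat > chk.py <<'E'
from h import *
import sys
go(558.1+34*.222,-117.2+34*.975,42)
c=camera("top"); 
for r in regions_of("blank_center","top")+regions_of("drilled_center","top")[:1]:
    P=pts(c,r["pixels"])
    if len(P) and abs(P[:,0].mean()-.56)<.1 and len(P)<2000: print(round(r["p"],2),np.round(r["at"]),len(P),P.mean(0).round(4))
x=c["color"][185:290,265:410]; save(sys.argv[1],cv2.resize(x,None,fx=5.5,fy=5.5,interpolation=cv2.INTER_CUBIC))
E
python3 chk.py t2.png
```

```text
t 6.05 tcp [574.1 -45.2  42.2] xaxis [0.222 0.975] 77.2 open 20.2 F [-0.5 -0.1 -0.1] shift [-39.7   0.4   0.2]
0.9 [252. 374.] 316 [ 0.5231 -0.19    0.0488]
```

View pics/t2.png

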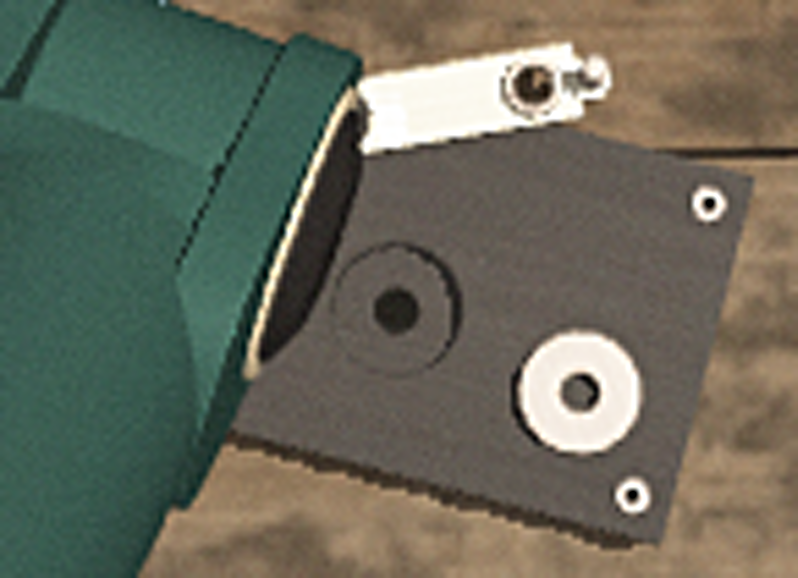

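Emit:
drive_tool(
  rows=[195,-6,0,0,0,195,-6,0,0,0,195,-6,0,0,0,195,-6,0,0,0,195,0,0,0,0],
)

```text
t: 6.82
eef_pos: [0.5687, -0.0688, 0.0423]
eef_rot: [0.782, 0.623, -0.0, 0.0]
ft_force: [-0.5, -0.5, 0.3]
opening: 0.233
grasp_force: 0.0
```

```bash
cat > chk2.py <<'E'
from h import *
go(558.1+34*.222,-117.2+34*.975,42)
c=camera("wrist")
for r in regions_of("blank_center","wrist"):
    P=pts(c,r["pixels"])
    if len(P): print(round(r["p"],2),np.round(r["at"]),len(P),P.mean(0).round(4),"medz",np.median(P[:,2]).round(4),P.min(0).round(3),P.max(0).round(3))
# all points seen in nest area
P=pts(c,np.ones((480,640),bool)); q=P[(np.hypot(P[:,0]-.558,P[:,1]+.117)<.045)&(P[:,2]<.06)]
print("near nest z hist",np.histogram(q[:,2],bins=np.arange(.024,.062,.003)))
E
python3 chk2.py
```

```text
t 6.83 tcp [568.7 -68.8  42.3] xaxis [0.223 0.975] 77.1 open 19.8 F [-0.5 -0.5  0.3] shift [-15.6   0.4   0.3]
0.94 [215. 321.] 8969 [ 0.5763 -0.0338  0.05  ] medz 0.05 [ 0.549 -0.06   0.039] [ 0.602 -0.01   0.052]
0.64 [414.  18.] 2260 [ 0.3423 -0.1319  0.0082] medz 0.0096 [ 0.306 -0.163 -0.002] [ 0.354 -0.107  0.012]
near nest z hist (array([   0, 2516, 1202,  224,  377, 3031,    2,    0,    0,    0,    0,
          0]), array([0.024, 0.027, 0.03 , 0.033, 0.036, 0.039, 0.042, 0.045, 0.048,
       0.051, 0.054, 0.057, 0.06 ]))
```

```bash
python3 -c "
from h import *
c=camera('wrist');save('w3.png',c['color'])
P=pts(c,np.ones((480,640),bool)); s=sense(); R=Ro.from_quat(s['eef_rot']).as_matrix(); T=(P-s['eef_pos'])@R*1000
q=T[(abs(T[:,0])<16)&(abs(T[:,1])<35)&(T[:,2]>-40)&(P[:,2]>.051)]
for a in range(-40,5,4):
  k=q[(q[:,2]>=a)&(q[:,2]<a+4)]
  if len(k): print(a,len(k),k.min(0).round(1),k.max(0).round(1))
"
```

```text
-40 290 [ -9.9 -22.2 -40. ] [ 12.7  22.3 -36. ]
-36 95 [ -8.6 -16.1 -36. ] [ 12.2  16.2 -32. ]
-32 22 [ -8.6  -9.9 -32. ] [ -2.9  10.3 -30. ]
-12 21 [ 9.9 -8.5 -9.8] [15.5 12.7 -8.8]
```

View pics/w3.png

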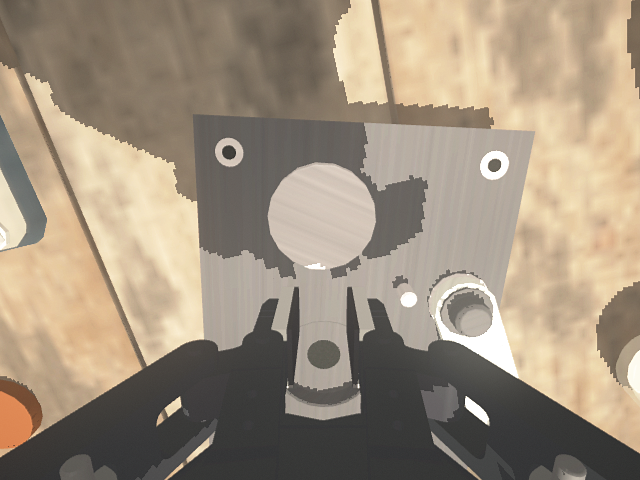

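```bash
python3 -c "
from h import *
c=camera('wrist')
s=sense(); R=Ro.from_quat(s['eef_rot']).as_matrix()
print('cam in tool',((c['extrinsics'][:3,3]-s['eef_pos'])@R*1000).round(1))
for v,u in [(292,284),(300,282),(292,352),(320,295),(360,292),(380,291),(305,262),(320,260),(340,390),(300,370)]:
  m=np.zeros((480,640),bool);m[v,u]=1;P=pts(c,m); print(v,u,c['depth'][v,u],((P-s['eef_pos'])@R*1000).round(1))
"
```

```text
cam in tool [  73.4    0.2 -173.3]
292 284 0.14530735 [[ 12.  -14.9 -39.9]]
300 282 0.13846746 [[ 12.  -14.9 -47.1]]
292 352 0.14597082 [[ 11.7  11.8 -39.3]]
320 295 0.13536407 [[  6.4  -9.9 -52. ]]
360 292 0.12233667 [[  0.2  -9.9 -67.4]]
380 291 0.122903585 [[ -6.5 -10.3 -68.8]]
305 262 0.14279038 [[  8.2 -23.1 -43.7]]
320 260 0.13139491 [[  8.3 -22.  -55.5]]
340 390 0.1093437 [[ 13.6  20.1 -77. ]]
300 370 0.1464783 [[  8.4  18.9 -39.8]]
```

```bash
python3 -c "
from h import *
c=camera('scene')
s=sense(); R=Ro.from_quat(s['eef_rot']).as_matrix()
P=pts(c,np.ones((480,640),bool)); T=(P-s['eef_pos'])@R*1000
q=T[(abs(T[:,0])<25)&(abs(T[:,1])<40)&(T[:,2]>-80)&(T[:,2]<-10)]
for a in range(-80,-8,5):
  k=q[(q[:,2]>=a)&(q[:,2]<a+5)]
  if len(k): print(a,len(k),k.min(0).round(1),k.max(0).round(1))
K=c['K'];Ei=np.linalg.inv(c['extrinsics']);p=Ei[:3,:3]@s['eef_pos']+Ei[:3,3];u,v=(K@p/p[2])[:2];print(u,v)
x=c['color'][int(v)-70:int(v)+50,int(u)-80:int(u)+80];save('s2.png',cv2.resize(x,None,fx=5,fy=5,interpolation=cv2.INTER_CUBIC))
"
```

```text
-80 37 [-13.  -38.8 -79.8] [  6.9  36.3 -75.1]
-75 25 [-11.9 -24.8 -74.7] [ 10.7  34.2 -70.1]
-70 31 [-12.3 -25.6 -70. ] [  8.2  18.7 -65.2]
-65 33 [-12.1 -25.9 -64.6] [  7.8  16.2 -60.1]
-60 28 [-11.2 -24.8 -59.3] [  7.4  13.2 -55.1]
-55 34 [-11.2 -26.6 -54.9] [  7.9  22.7 -50.4]
-50 25 [-10.6 -24.3 -49.9] [  9.1  16.5 -45.4]
-45 29 [-13.3 -23.8 -44.5] [  8.3  26.2 -40.1]
-40 29 [-11.7 -23.3 -39.9] [  8.6  15.4 -35.2]
-35 15 [ -9.  -18.7 -34.8] [  7.2  14.5 -30. ]
-30 3 [ -5.2 -15.2 -29.9] [ 11.5  12.1 -29.1]
-15 1 [ -8.3  34.1 -10.2] [ -8.3  34.1 -10.2]
302.9818907395537 254.66192139828743
```

View pics/s2.png

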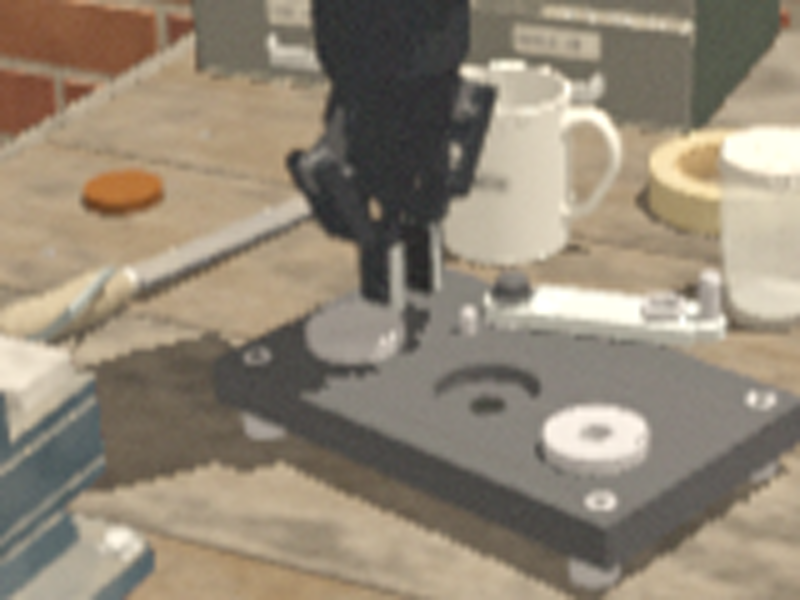

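Both cameras agree the fingertips end about 30 mm short of the reported TCP, so the fingers passed above the disc, which has not moved. I'll go back and lower further, watching the force.

Emit:
drive_tool(
  rows=[195,27,0,0,0,195,27,0,0,0,195,26,0,0,0,195,0,0,0,0,195,0,0,10,0],
)

```text
t: 7.7
eef_pos: [0.5869, 0.0094, 0.0323]
eef_rot: [0.782, 0.624, 0.0, 0.0]
ft_force: [0.1, -0.6, -0.5]
opening: 0.239
grasp_force: 0.0
```

Emit:
drive_tool(
  rows=[195,0,0,8,0,195,0,0,3,0,195,0,0,2,0,195,0,0,0,0],
)

```text
t: 8.2
eef_pos: [0.5866, 0.0097, 0.0192]
eef_rot: [0.782, 0.624, -0.0, 0.0]
ft_force: [0.4, -0.6, -0.0]
opening: 0.237
grasp_force: 0.0
```

```bash
cat > tip.py <<'E'
from h import *
go(558.1+34*.222,-117.2+34*.975,14)
s=sense(); R=Ro.from_quat(s['eef_rot']).as_matrix()
for n in ("wrist","scene"):
    c=camera(n); P=pts(c,np.ones((480,640),bool)); T=(P-s['eef_pos'])@R*1000
    q=T[(abs(T[:,0])<14)&(abs(abs(T[:,1])-17)<9)&(T[:,2]>-60)&(P[:,2]>.043)]
    print(n,len(q),"lowest tool z",np.sort(q[:,2])[-12:].round(1))
    for r in regions_of("blank_center",n):
        P=pts(c,r["pixels"])
        if len(P) and P[:,2].mean()>.02: print(n,round(r["p"],2),np.round(r["at"]),len(P),P.mean(0).round(4),np.median(P,0).round(4),P.min(0).round(3),P.max(0).round(3))
E
python3 tip.py
```

```text
t 8.2 tcp [586.6   9.7  19.2] xaxis [0.222 0.975] 77.2 open 20.2 F [ 0.4 -0.6 -0. ] shift [-96.    0.4   5.2]
wrist 2590 lowest tool z [-31.4 -31.1 -31.1 -31.  -30.9 -30.9 -30.6 -30.6 -30.5 -30.2 -30.2 -30. ]
wrist 0.7 [385. 323.] 4531 [ 0.5785 -0.0269  0.0496] [ 0.5788 -0.0273  0.05  ] [ 0.558 -0.047  0.04 ] [0.595 0.003 0.087]
scene 145 lowest tool z [-34.5 -34.3 -33.9 -33.7 -32.7 -32.6 -32.4 -32.  -31.5 -30.  -29.9 -29.3]
scene 0.66 [250. 292.] 182 [ 0.5685 -0.0396  0.048 ] [ 0.5663 -0.0401  0.049 ] [ 0.549 -0.061  0.037] [ 0.597 -0.014  0.053]
```

Emit:
drive_tool(
  rows=[195,0,0,3,0,195,0,0,1,0,195,0,0,1,0,195,0,0,1,0,195,0,0,0,0],
)

```text
t: 9.02
eef_pos: [0.5866, 0.0098, 0.0132]
eef_rot: [0.782, 0.624, -0.0, 0.0]
ft_force: [0.7, -0.0, 0.1]
opening: 0.235
grasp_force: 0.0
```

Emit:
drive_tool(
  rows=[195,-4,0,0,0,195,-4,0,0,0,195,-4,0,0,0,195,-4,0,0,0,195,-4,0,0,0],
)

```text
t: 9.65
eef_pos: [0.5822, -0.0098, 0.0132]
eef_rot: [0.782, 0.624, 0.0, 0.0]
ft_force: [-0.5, 1.1, -0.2]
opening: 0.235
grasp_force: 0.5
```

```bash
python3 tip.py
```

```text
t 9.65 tcp [582.2  -9.8  13.2] xaxis [0.222 0.975] 77.2 open 20.0 F [-0.5  1.1 -0.2] shift [-76.    0.4  -0.8]
wrist 2777 lowest tool z [-30.2 -30.2 -30.1 -30.1 -30.  -30.  -29.9 -29.9 -29.9 -29.8 -29.8 -29.8]
wrist 0.94 [376. 321.] 5506 [ 0.576  -0.0377  0.0497] [ 0.5765 -0.0384  0.05  ] [ 0.555 -0.062  0.04 ] [0.59  0.001 0.119]
wrist 0.22 [458. 455.] 185 [ 0.6258 -0.0904  0.0523] [ 0.6251 -0.0905  0.0523] [ 0.62  -0.095  0.043] [ 0.645 -0.083  0.064]
scene 142 lowest tool z [-35.5 -34.3 -34.1 -34.  -33.6 -33.5 -33.3 -33.  -32.7 -31.7 -30.8 -30.4]
scene 0.58 [254. 292.] 200 [ 0.5705 -0.0448  0.0477] [ 0.5681 -0.0448  0.0488] [ 0.546 -0.069  0.037] [ 0.621 -0.017  0.053]
```

Emit:
drive_tool(
  rows=[195,-5,0,0,0,195,-6,0,0,0,195,-6,0,0,0,195,-6,0,0,0,195,-6,0,0,0],
)

```text
t: 10.48
eef_pos: [0.5756, -0.0385, 0.0132]
eef_rot: [0.782, 0.624, -0.0, 0.0]
ft_force: [0.1, -0.0, -1.2]
opening: 0.235
grasp_force: 0.4
```

Emit:
drive_tool(
  rows=[195,-6,0,0,0,195,-6,0,0,0,195,-6,0,0,0,195,-5,0,0,0,195,-4,0,0,0],
)

```text
t: 11.1
eef_pos: [0.5697, -0.0646, 0.0132]
eef_rot: [0.782, 0.624, -0.0, 0.0]
ft_force: [-0.7, 0.9, -0.0]
opening: 0.235
grasp_force: 0.5
```

```bash
python3 tip.py
```

```text
t 11.1 tcp [569.7 -64.6  13.2] xaxis [0.222 0.975] 77.2 open 20.0 F [-0.7  0.9 -0. ] shift [-19.9   0.4  -0.8]
wrist 2781 lowest tool z [-30.4 -30.4 -30.4 -30.3 -30.2 -30.2 -30.1 -30.1 -30.  -30.  -29.9 -29.9]
scene 158 lowest tool z [-35.1 -34.8 -34.7 -34.4 -33.9 -33.4 -32.6 -32.5 -32.2 -32.2 -31.6 -30.9]
```

Now small steps over the nest.

Emit:
drive_tool(
  rows=[195,-3,0,0,0,195,-3,0,0,0,195,-3,0,0,0,195,-2,0,0,0,195,-2,0,0,0],
)

```text
t: 11.92
eef_pos: [0.5669, -0.077, 0.0133]
eef_rot: [0.782, 0.624, 0.0, 0.0]
ft_force: [0.2, 1.8, 1.8]
opening: 0.237
grasp_force: 0.8
```

Emit:
drive_tool(
  rows=[195,-2,0,0,0,195,-1.5,0,0,0,195,-1,0,0,0,195,-1,0,0,0,195,0,0,0,0],
)

```text
t: 12.55
eef_pos: [0.5655, -0.0825, 0.0132]
eef_rot: [0.782, 0.624, -0.0, 0.0]
ft_force: [0.1, -0.2, 0.1]
opening: 0.233
grasp_force: 0.1
```

```bash
cat > seat.py <<'E'
from h import *
go(558.1+34*.222,-117.2+34*.975,14)
for n in ("wrist","scene","top"):
    c=camera(n); P=pts(c,np.ones((480,640),bool)); d=np.hypot(P[:,0]-.558,P[:,1]+.117)
    q=P[(d<.045)&(P[:,2]<.056)&(P[:,2]>.02)]; print(n,"z hist from 25mm by 3",np.histogram(q[:,2],bins=np.arange(.025,.056,.003))[0], "inner",np.histogram(P[(d<.02)&(P[:,2]<.056)][:,2],bins=np.arange(.025,.056,.003))[0])
    for r in regions_of("blank_center",n):
        p=pts(c,r["pixels"])
        if len(p) and p[:,2].mean()>.02: print(n,round(r["p"],2),np.round(r["at"]),len(p),p.mean(0).round(4),np.median(p,0).round(4),p.min(0).round(3),p.max(0).round(3))
E
python3 seat.py
```

```text
t 12.55 tcp [565.5 -82.5  13.2] xaxis [0.222 0.975] 77.2 open 19.8 F [ 0.1 -0.2  0.1] shift [-1.5  0.5 -0.8]
wrist z hist from 25mm by 3 [   0    4  121  315 1665 2486 1130 1175 1175  498] inner [  0   1   0   0  46 762 927 878 665   8]
wrist 0.95 [373. 325.] 4768 [ 0.5591 -0.1107  0.0468] [ 0.5597 -0.1105  0.0469] [ 0.538 -0.145  0.032] [ 0.573 -0.088  0.064]
scene z hist from 25mm by 3 [  1   3   4   8 189 142  56  56  46  24] inner [ 0  0  1  1  9 32 35 28 17  2]
scene 0.57 [262. 317.] 220 [ 0.5537 -0.1142  0.0451] [ 0.5531 -0.1141  0.045 ] [ 0.53  -0.139  0.034] [ 0.58  -0.077  0.054]
top z hist from 25mm by 3 [ 11  13   7  75 143  76  11   1   0   0] inner [0 0 0 1 1 0 0 0 0 0]
top 0.55 [240. 367.] 3358 [ 0.5593 -0.1861  0.0405] [ 0.5599 -0.1863  0.0391] [ 0.463 -0.26  -0.006] [ 0.664 -0.095  0.36 ]
```

Emit:
drive_tool(
  rows=[195,-1,0,0,0,195,-1,0,0,0,195,-1,0,0,0,195,0,0,0,0],
)

```text
t: 13.35
eef_pos: [0.5649, -0.0855, 0.0132]
eef_rot: [0.782, 0.624, -0.0, 0.0]
ft_force: [0.3, -0.9, -0.2]
opening: 0.235
grasp_force: 0.0
```

```bash
cat >> seat.py <<'E'
c=camera("wrist");rs=regions_of("blank_center","wrist")
p=pts(c,rs[0]["pixels"]);p=p[np.abs(p[:,2]-np.median(p[:,2]))<.012]
A=np.c_[p[:,:2]-[.558,-.117],np.ones(len(p))];k=np.linalg.lstsq(A,p[:,2],rcond=None)[0]
for _ in range(3):
    e=np.abs(A@k-p[:,2])<.0015; k=np.linalg.lstsq(A[e],p[e,2],rcond=None)[0]
print("tilt",np.hypot(*k[:2]).round(3),"grad",k[:2].round(3),"top z at nest",k[2].round(4),e.mean())
E
python3 seat.py
```

```text
t 13.35 tcp [564.9 -85.5  13.2] xaxis [0.222 0.975] 77.2 open 20.0 F [ 0.3 -0.9 -0.2] shift [ 1.5  0.4 -0.8]
wrist z hist from 25mm by 3 [   1   30    0  108 2443 3660 1543 1495  465   87] inner [   1    6    0    0   13  958 1279 1099   79    0]
scene z hist from 25mm by 3 [  0   1   2   6 208 148  67  57  20  16] inner [ 0  0  0  0  3 36 43 29  2  1]
scene 0.69 [260. 315.] 201 [ 0.5535 -0.1175  0.0437] [ 0.5529 -0.1171  0.0435] [ 0.53  -0.142  0.036] [ 0.583 -0.094  0.051]
top z hist from 25mm by 3 [  4   4  10  59 112  74  13   1   0   0] inner [0 0 0 0 0 0 0 0 0 0]
tilt 0.22 grad [0.002 0.22 ] top z at nest 0.0447 0.8742361521781983
```

Emit:
drive_tool(
  rows=[195,-1,0,0,0,195,-1,0,0,0,195,0,0,0,0],
)

```text
t: 14.12
eef_pos: [0.5645, -0.0873, 0.0133]
eef_rot: [0.782, 0.624, -0.0, 0.0]
ft_force: [0.5, 0.3, -0.2]
opening: 0.239
grasp_force: 0.0
```

```bash
python3 seat.py
```

```text
t 14.12 tcp [564.5 -87.3  13.3] xaxis [0.222 0.975] 77.2 open 20.3 F [ 0.5  0.3 -0.2] shift [ 3.5  0.4 -0.7]
wrist z hist from 25mm by 3 [   0    0    0  138 6516 3808   28   66  186  228] inner [   0    0    0    0 2903  877    0    0    0    0]
wrist 0.87 [367. 325.] 5007 [ 0.558  -0.1168  0.0401] [ 0.5583 -0.1173  0.0396] [ 0.538 -0.145  0.035] [ 0.574 -0.092  0.082]
scene z hist from 25mm by 3 [  1   0   1  10 312 145   9   8  20  10] inner [ 0  0  0  2 74 22  0  0  0  0]
scene 0.64 [262. 314.] 135 [ 0.5578 -0.1173  0.0391] [ 0.5569 -0.1166  0.039 ] [ 0.536 -0.142  0.036] [ 0.582 -0.094  0.042]
top z hist from 25mm by 3 [  0   1   9  48 107  60  12   1   0   0] inner [0 0 0 0 0 0 0 0 0 0]
tilt 0.002 grad [ 0.002 -0.   ] top z at nest 0.0396 0.9947567114093959
```

The disc is flat and down: fitted tilt 0.002 rad, top 39.6 mm. Next I'll lift, go behind the push pin and turn.

Emit:
drive_tool(
  rows=[195,2,0,-20,0,195,0,0,-45,0,231,0,0,-45,0,231,-39,46,0,0,231,-40,46,0,0],
)

```text
t: 15.15
eef_pos: [0.6389, -0.1828, 0.1259]
eef_rot: [0.781, 0.625, 0.001, 0.001]
ft_force: [0.2, 0.8, 0.8]
opening: 0.095
grasp_force: 0.0
```

Emit:
drive_tool(
  rows=[231,0,46,0,0,231,0,0,0,-0.175,231,0,0,0,-0.175,231,0,0,0,-0.175,231,0,0,0,-0.175],
)

```text
t: 15.78
eef_pos: [0.6821, -0.193, 0.1249]
eef_rot: [0.518, 0.855, -0.0, 0.001]
ft_force: [-0.4, -0.0, 0.2]
opening: 0.091
grasp_force: 0.0
```

Emit:
drive_tool(
  rows=[231,0,0,0,-0.175,231,0,0,0,-0.175,231,0,0,0,-0.175,231,0,0,0,-0.175,231,0,0,0,-0.175],
)

```text
t: 16.4
eef_pos: [0.682, -0.1931, 0.1249]
eef_rot: [0.107, 0.994, -0.001, 0.0]
ft_force: [0.3, -0.4, -0.5]
opening: 0.095
grasp_force: 0.0
```

Emit:
drive_tool(
  rows=[231,0,0,0,-0.175,231,0,0,0,-0.17,231,0,0,0,0,231,0,0,0,0],
)

```text
t: 16.9
eef_pos: [0.682, -0.1931, 0.124]
eef_rot: [-0.06, 0.998, -0.0, 0.0]
ft_force: [-0.0, -0.0, 0.1]
opening: 0.089
grasp_force: 0.0
```

```bash
python3 - <<'E'
from h import *
go(648.2+.992*28,-197.4+.129*28,33)
print(sense()["joints"].round(2))
c=camera("top");save("t5.png",cv2.resize(c["color"][130:290,240:453],None,fx=3.7,fy=3.7,interpolation=cv2.INTER_CUBIC))
s=sense(); R=Ro.from_quat(s['eef_rot']).as_matrix()
c=camera("wrist"); P=pts(c,np.ones((480,640),bool)); T=(P-s['eef_pos'])@R*1000
q=T[(abs(T[:,0])<14)&(abs(T[:,1])<25)&(T[:,2]>-70)&(P[:,2]>.11)]; print("tip",np.sort(q[:,2])[-5:], q[q[:,2]>-45].min(0),q[q[:,2]>-45].max(0))
# pin top
k=P[(P[:,2]>.066)&(P[:,2]<.08)&(np.hypot(P[:,0]-.648,P[:,1]+.197)<.03)]; print("pin",len(k),k.mean(0) if len(k) else 0,k.min(0) if len(k) else 0,k.max(0) if len(k) else 0)
E
```

```text
t 16.9 tcp [ 682.  -193.1  124. ] xaxis [-0.993 -0.121] -173.1 open 7.6 F [-0.  -0.   0.1] shift [ 6.1  0.1 91. ]
[ 0.15  0.64  0.12  1.45 -0.08  1.06  1.98]
tip [-30.69117301 -30.48794437 -30.48509224 -30.46222393 -30.37862106] [-11.25399756 -16.81064267 -44.98950019] [ 11.60969332  18.39402064 -30.37862106]
pin 307 [ 0.6500148  -0.19875662  0.07411673] [ 0.64492406 -0.20436889  0.06636304] [ 0.6564314  -0.19308968  0.07779413]
```

View pics/t5.png

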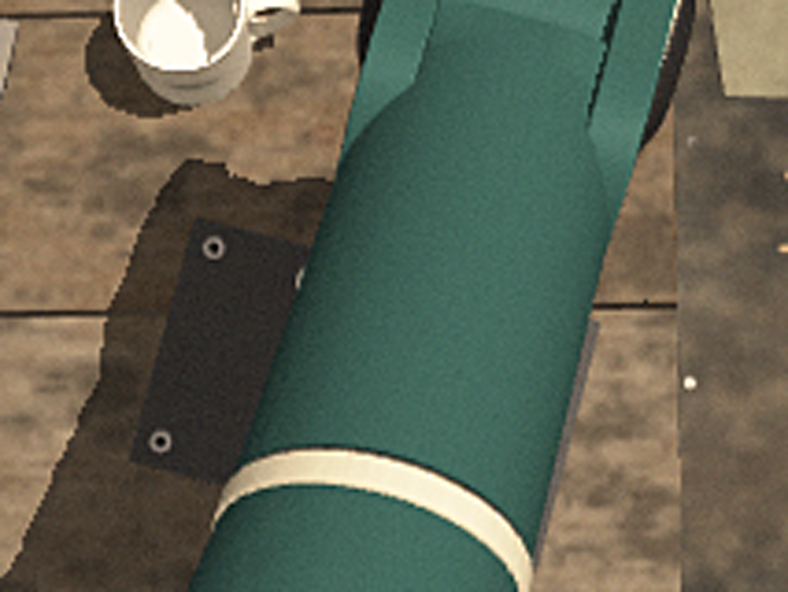

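Emit:
drive_tool(
  rows=[231,0,-1.5,40,0,231,0,0,30,0,231,0,0,20,0,231,5,0,0,0,231,5,0,0,0],
)

```text
t: 17.62
eef_pos: [0.6725, -0.1959, 0.0345]
eef_rot: [-0.062, 0.998, -0.0, 0.001]
ft_force: [-0.1, -0.9, 0.5]
opening: 0.095
grasp_force: 0.0
```

Emit:
drive_tool(
  rows=[231,3,0,0,0,231,2,0,0,0,231,2,0,0,0,231,2,0,0,0],
)

```text
t: 18.12
eef_pos: [0.6635, -0.1969, 0.0335]
eef_rot: [-0.063, 0.998, -0.0, 0.0]
ft_force: [1.1, -0.4, 0.1]
opening: 0.09
grasp_force: 0.6
```

```bash
cat > pin.py <<'E'
from h import *
piv=np.array([.6352,-.0955])
go(558,-117,34)
s=sense(); R=Ro.from_quat(s['eef_rot']).as_matrix()
c=camera("wrist"); P=pts(c,np.ones((480,640),bool)); T=(P-s['eef_pos'])@R*1000
m=(P[:,2]>.068)&(P[:,2]<.08)&(abs(np.hypot(*(P[:,:2]-piv).T)-.104)<.012)&(T[:,0]>8)&(T[:,0]<45)&(abs(T[:,1])<15); k=P[m]
if len(k):
    ctr=(k.min(0)+k.max(0))/2; v=ctr[:2]-piv
    print("pin",len(k),ctr.round(4),"tool",((ctr-s['eef_pos'])@R*1000).round(1),"arm rad",(-1.399-np.arctan2(v[1],v[0])+np.radians(0)).round(3),"extent",k.min(0).round(4),k.max(0).round(4))
ra=R[:2,0]; r=np.array([-ra[1],ra[0]]);w=s['eef_pos'][:2]-piv; print("TCP radial",(w@r*1000).round(1),"tangential",(w@ra*1000).round(1))
E
python3 pin.py
```

```text
t 18.12 tcp [ 663.5 -196.9   33.5] xaxis [-0.992 -0.125] -172.8 open 7.7 F [ 1.1 -0.4  0.1] shift [94.7 92.4 -0.6]
pin 1182 [ 0.6489 -0.1973  0.074 ] tool [ 14.5   1.4 -40.5] arm rad 0.038 extent [ 0.642  -0.2078  0.068 ] [ 0.6557 -0.1867  0.08  ]
TCP radial 104.1 tangential -15.4
```

Emit:
drive_tool(
  rows=[231,7.3,-0.8,0,0.07,231,7.3,-0.8,0,0.07,231,7.3,-0.8,0,0.07,231,7.3,-0.8,0,0.07,231,7.3,-0.8,0,0.07],
)

```text
t: 18.8
eef_pos: [0.6268, -0.2006, 0.0334]
eef_rot: [0.113, 0.994, -0.0, 0.0]
ft_force: [1.2, -1.4, 0.9]
opening: 0.094
grasp_force: 0.8
```

```bash
python3 pin.py
```

```text
t 18.8 tcp [ 626.8 -200.6   33.4] xaxis [-0.974  0.225] 167.0 open 8.0 F [ 1.2 -1.4  0.9] shift [85.9 65.9 -0.7]
pin 1182 [ 0.6127 -0.1972  0.0741] tool [ 14.5   0.1 -40.7] arm rad 0.39 extent [ 0.6052 -0.2075  0.0681] [ 0.6201 -0.1868  0.08  ]
TCP radial 104.3 tangential -15.5
```

Tracking well; the arm follows.

Emit:
drive_tool(
  rows=[231,7.3,-0.8,0,0.07,231,7.3,-0.8,0,0.07,231,7.3,-0.8,0,0.07,231,7.3,-0.8,0,0.07,231,7.3,-0.8,0,0.07],
)

```text
t: 19.48
eef_pos: [0.5914, -0.1913, 0.0332]
eef_rot: [0.284, 0.959, -0.0, 0.0]
ft_force: [-0.2, -1.8, 0.9]
opening: 0.1
grasp_force: 1.0
```

Emit:
drive_tool(
  rows=[231,7.3,-0.8,0,0.07,231,7.3,-0.8,0,0.07,231,7.3,-0.8,0,0.07,231,7.3,-0.8,0,0.07,231,7.3,-0.8,0,0.07],
)

```text
t: 20.1
eef_pos: [0.5613, -0.1704, 0.0332]
eef_rot: [0.447, 0.895, -0.0, -0.0]
ft_force: [-1.2, -2.1, 0.4]
opening: 0.098
grasp_force: 1.0
```

```bash
python3 pin.py
```

```text
t 20.1 tcp [ 561.3 -170.4   33.2] xaxis [-0.601  0.799] 126.9 open 8.3 F [-1.2 -2.1  0.4] shift [44.7 29.4 -0.8]
pin 1199 [ 0.5556 -0.1611  0.074 ] tool [ 10.8   1.  -40.8] arm rad 1.053 extent [ 0.545  -0.1708  0.0681] [ 0.5662 -0.1514  0.08  ]
TCP radial 104.1 tangential -15.4
```

Emit:
drive_tool(
  rows=[231,7.3,-0.8,0,0.07,231,7.3,-0.8,0,0.07,231,7.3,-0.8,0,0.07,231,5.2,-0.6,0,0.05,231,2,-0.2,0,0.02],
)

```text
t: 20.78
eef_pos: [0.5439, -0.1468, 0.0332]
eef_rot: [0.566, 0.824, -0.0, -0.0]
ft_force: [-1.2, -0.7, 0.8]
opening: 0.096
grasp_force: 1.0
```

Emit:
drive_tool(
  rows=[231,2,-0.2,0,0.02,231,2,-0.2,0,0.02,231,1,-0.1,0,0.01],
)

```text
t: 21.15
eef_pos: [0.5416, -0.1424, 0.0332]
eef_rot: [0.587, 0.809, -0.0, -0.0]
ft_force: [-2.3, -2.0, 0.7]
opening: 0.094
grasp_force: 1.2
```

Emit:
drive_tool(
  rows=[231,1,-0.1,0,0.01,231,1,-0.1,0,0.01],
)

```text
t: 21.4
eef_pos: [0.5408, -0.1406, 0.0332]
eef_rot: [0.595, 0.803, -0.0, -0.0]
ft_force: [-2.5, -1.9, -0.0]
opening: 0.095
grasp_force: 1.3
```

```bash
python3 pin.py
```

```text
t 21.4 tcp [ 540.8 -140.6   33.2] xaxis [-0.291  0.957] 106.9 open 8.1 F [-2.5 -1.9 -0. ] shift [17.5 23.3 -0.8]
pin 1212 [ 0.5377 -0.1274  0.074 ] tool [ 13.5   0.9 -40.8] arm rad 1.426 extent [ 0.5271 -0.1363  0.068 ] [ 0.5484 -0.1185  0.0799]
TCP radial 103.4 tangential -15.6
```

Emit:
drive_tool(
  rows=[231,1,-0.1,0,0.01,231,1,0,0,0,231,0,0,0,0],
)

```text
t: 21.82
eef_pos: [0.5405, -0.14, 0.0334]
eef_rot: [0.6, 0.8, -0.0, 0.001]
ft_force: [-1.1, -8.6, -3.0]
opening: 0.088
grasp_force: 4.5
```

Emit:
drive_tool(
  rows=[231,1,0,0,0,231,1,0,0,0,231,0,0,0,0],
)

```text
t: 22.2
eef_pos: [0.5403, -0.1396, 0.0336]
eef_rot: [0.6, 0.8, -0.001, 0.002]
ft_force: [2.3, -16.9, -3.9]
opening: 0.095
grasp_force: 7.9
```

Force rose to 17 N with no further motion: the arm is home against its stop. I'll back off along the tool, lift clear and check.

Emit:
drive_tool(
  rows=[231,-4,0,0,0,231,-10,0,0,0,231,-8,0,0,0,231,0,0,-50,0,231,0,0,-50,0],
)

```text
t: 22.82
eef_pos: [0.5457, -0.1582, 0.1343]
eef_rot: [0.599, 0.801, -0.0, -0.0]
ft_force: [-0.0, 1.1, -0.3]
opening: 0.096
grasp_force: 0.0
```

Emit:
drive_tool(
  rows=[231,-40,0,-20,0,231,-50,0,-20,0,231,-50,0,0,0,231,-50,0,0,0,231,0,0,0,0],
)

```text
t: 23.45
eef_pos: [0.5986, -0.3445, 0.1727]
eef_rot: [0.601, 0.799, -0.001, 0.0]
ft_force: [-1.1, 0.4, -0.0]
opening: 0.095
grasp_force: 0.0
```

```bash
python3 - <<'E'
from h import *
go(558,-117,34)
c=camera("top"); save("end.png",cv2.resize(c["color"][185:290,265:410],None,fx=5.5,fy=5.5,interpolation=cv2.INTER_CUBIC))
r=regions_of("drilled_center","top")[0]; print(pts(c,r["pixels"]).mean(0))
E
```

```text
t 23.45 tcp [ 598.6 -344.5  172.7] xaxis [-0.278  0.961] 106.1 open 8.0 F [-1.1  0.4 -0. ] shift [230.   24.4 138.3]Traceback (most recent call last):
  File "<stdin>", line 4, in <module>
IndexError: list index out of range
```

View pics/end.png

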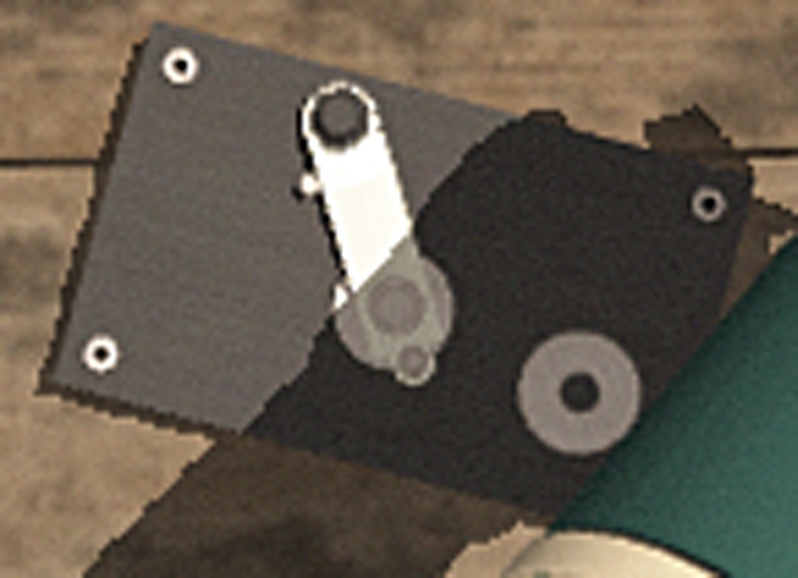

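The picture shows the swing arm against the stop pin at (305,185). The bush at (397,303) is centred over the seated disc at (395,310), and the drilled disc is unmoved at (578,392).

```bash
python3 -c "
from cell import job_done
print(job_done())"
```

```text
the job is handed in; nothing more can be done
None
```

The undrilled disc is seated flat in the nest, the swing arm is home against its stop with the bush over the disc, the drilled disc has not moved, and I handed the job in at about 23.5 s; `job_done()` returned no verdict.

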